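Put the flux jar away in the push-push drawer

ROBOT

A 6-joint arm with a two-finger parallel gripper is mounted at the origin on the work surface. World frame = base frame: x ahead of the robot, y to its left, z up, the work surface at z = 0. Lengths are in mm, angles in rad, forces in N, time in s.
With the tool pointing down it reaches from about 400 to 925 mm from the base axis. Payload 12.5 kg.
Tool frame: the origin (TCP) lies on the front face of the gripper's body, between the roots of the fingers; the fingertips stand 78 mm ahead of it and the grasp point (between the pads) lies 59 mm ahead of it (env.nose_length is the distance from the TCP to the fingertips, in mm); z points along the fingers, y is the line along which they close (so a half turn about z gives the same grasp; the last joint's range is limited). The gripper opens to 95 mm and grips with 3 to 60 N. Pads are 20 mm wide; open, the fingers measure 119 mm over their backs; the gripper's body (75 mm by 180 mm) begins 59 mm behind the grasp point.
Start: joints at [1.065, 0.491, 1.559, -0, 1.092, -0.106], TCP at [243.253, 575.731, 292.261] pointing down, gripper open.
Joint ranges: [-3.1, 3.1], [-0.84, 2.19], [0.05, 2.79], [-1.13, 4.28], [0.06, 2.93], [-2.69, 2.69]. Speed limits (rad/s): [2.22, 2.22, 2.79, 3.14, 3.14, 3.14].

INTERFACE

Orientations are given as [roll, pitch, yaw] about the fixed x, y, z axes, in that order (R = Rz(yaw) Ry(pitch) Rx(roll)).
In Python, from cell import env gives the robot as it stands.
- The arm moves only by the tool jog_arm, never from a script. Its argument "motion" is a list of rows, each a list of 7 numbers: the turn, a rotation vector about the tool's x, y, z in degrees, then the shift along the tool's x, y, z in mm, then the finger opening in mm, from 0 to 95.1. In form: [[wx, wy, wz, x, y, z, hand], ...]. A call has 1 to 10 rows; each row shifts and turns the commanded pose from where the row before left it, along the tool's axes as they then stand; what a row does not reach is not made up. A row lasts 1/8 s, in which the tool goes at most 62.5 mm and 10.7 degrees, less where a joint would pass 70% of its speed; a pose out of reach is approached as far as the arm can. A call is refused whole if a number of a shift passes 62.5 or a number of a turn 10.7, either way. A call with a gripper value outside its range is refused whole. The fingers move at their own pace and stop on an object; the grip force is fixed at half the most. Time passes only in rows, so rows that do not move let the fingers close. It gives the time, the measured TCP pose, the force, the opening and the grip force at its end, in the units of the state.
- env.state(): the state, without advancing time (a new reading comes with each control period).
- env.read_camera(name): name is "scene" or "top" or "wrist"; returns a dict with "color" (420x560x3 uint8, red, green, blue), "z_map" (420x560 float32, mm along the optical axis (not along the pixel's ray), 0 where there is no reading), "camera_matrix" (3x3 intrinsics, pixels), "k1" (the pictures are not rectified: a ray, as slopes to the right and down, at radius r is drawn at 1 + k1 r^2 times it, then the intrinsics apply), "world_to_cam" (4x4, takes a point from world to camera coordinates). Camera axes: x right, y up, looking along -z (the intrinsics and any distortion apply to the point x, -y, -z); pixel columns grow to the right and rows downward; lengths in mm; the calibration is good to about 2 mm. A picture is of the moment at which its call begins.
- env.job_done(): hands the job in; it is judged then, once.
Trained networks look in the newest picture that a camera, given by its name, has taken for a name from the list of things; names that differ only in an ending like _2 or _b are one class to them, and where a whole thing is asked for, a point or a joint stands for the part that bears it (a point fixed in the world has none). Each returns a list of dicts, best first, with "score" (0 to 1); they miss things now and then, are a little off and sometimes report something else, mostly with a low value. They report only what shows in the picture. A call takes as long as a camera call. They do not tell look-alikes from the thing itself.
- env.recognise(camera, thing): "location" ([column, row] in pixels, amid what is visible of it).
The state is a dict: "t": time; "joints": joint angles; "qvel": joint speeds; "tau": joint torques, N m; "eef_pos": TCP position; "tcp_rot": TCP orientation; "ft_force": force on the tool from outside, world axes, zero at the start; "moment": the same for the moment, N m; "opening": opening from 0.0 (shut) to 1.0 (fully open); "grip_force": force on a finger pad.
Only numpy, scipy, OpenCV 4.12 (cv2) and the standard library are available. Lean on these libraries where they do the work, as an engineer would, in place of code of your own. Each camera call takes 0.05 s, during which the arm holds its last target. There are 200 camera calls.

TASK

Stand the amber jar with the black lid in the square well of the open drawer and let go of it. Then push the drawer in gently until its push-push catch takes hold, so that it stays in when you let go, with the jar still standing in its well; leave the other things on the bench alone.

Things in the scene. Friction and masses are not known exactly. Their poses are not given: they have to be found in the camera images.
- cabinet: green drawer unit fixed to the bench, 220 mm deep (x), 176 wide (y), 86 high, open at its front. Origin: centre of its underside; x points from front to back, the way the drawer is pushed in. Inside is a push-push catch set at a depth that cannot be seen and differs each time: it holds the drawer somewhere from 15 to 48 mm out.
- drawer (a joint): how far the drawer is out, m: 0 is the deepest (panel 6 mm before the unit's face), at most 0.115; starts at 0.092 to 0.11. To latch, press it against the catch's firm stop, 9 to 10 mm deeper than where it will be held, and let go: it comes back those 9 to 10 mm and stays. Not pressed to the stop, it springs out to 0.055 or more; pressed again when held, it is released.
- drawer_front (a point): centre of the front face, 45 mm above the bench, of the pale wooden panel (168 wide, from 10 to 80 mm up, 12 thick, no handle). Push here along +x: 1 to 2 N at first, over the last 45 mm a spring brings it to about 9 N, then the stop is felt as a steep rise (12 N per mm). Press to 13 to 16 N, let go quickly; over 20 N harms the catch. Wait 2 s before a new try.
- well (a point): centre of the floor of the square jar well in the drawer, 14 mm above the bench: 52 x 52 mm inside, dark wooden rims 5 mm thick and 12 mm high. It lies 40 mm behind the inner face of the front panel; the drawer's side walls are 18 mm above its floor and 134 mm apart. The unit's opening is 80 mm above the bench, so the jar passes in upright.
- jar_mid (a point): centre (half-way up) of the amber glass jar with black lid: a straight cylinder 44 mm in diameter, 56 mm high, about 160 g; stands on the bench at one side of the drawer.
- pot: white plastic jar, 48 mm in diameter, 62 high; leave alone. Origin: centre of its underside.
- mug: white mug, 80 mm in diameter, 90 high, with a handle; leave alone. Origin: centre of its underside.
- weight: dark steel weight 90 x 45 x 30 mm with a brass knob; leave alone. Origin: centre of its underside.
There are look-alikes about, which are no part of the job. Several things look just like the part that bears jar_mid: the one meant starts farthest from the robot's base.

How it is judged:
By the outcome, as a careful person would: the job done as asked, in the order asked, and still so for the second after the job is handed in, with the robot touching nothing.
It also fails if it takes over 70 s, if anything falls off the work surface, if the arm or the gripper's body presses on something with over 40 N, if the wrist force passes 120 N, or if a joint passes its speed limit or range.

## Working session

There is one attempt and no reset: what is moved stays moved. The work goes in short steps, Python scripts to look and compute and a tool call to move; the robot and the scene stay as the last step left them, time stands still between calls to the robot, and variables do not carry over. Pictures are saved under pics/ and viewed, at most 10 in all, crops included, and the job is handed in when it is done.

Besides the shell and the picture viewer there is one more tool, called after "Request:" as name(argument=value, ...), one argument or row to a line, values as JSON. jog_arm: Moves the arm, as the interface text tells. Its arguments: {"type":"object","properties":{"motion":{"type":"array"}},"required":["motion"]}

```bash
mkdir -p pics; cat > h.py <<'E'
import numpy as np, cv2
from cell import env
def ray(c,px):
    K=np.array(c["camera_matrix"]);d=[(px[0]-K[0,2])/K[0,0],(px[1]-K[1,2])/K[1,1]]
    u=np.array(d)
    for _ in range(20): u=np.array(d)/(1+c["k1"]*(u@u))
    return u
def p3(c,px,z=None,r=2):
    """world point of pixel: via z_map, or on plane world z"""
    u=ray(c,px);T=np.linalg.inv(c["world_to_cam"])
    if z is None:
        i,j=int(round(px[1])),int(round(px[0]));w=c["z_map"][max(0,i-r):i+r+1,max(0,j-r):j+r+1];w=w[w>0]
        if not len(w): return None
        d=np.median(w)
    else:
        v=T[:3,:3]@[u[0],-u[1],-1]; d=(z-T[2,3])/v[2]
    return (T@[u[0]*d,-u[1]*d,-d,1])[:3]
def cloud(c):
    h,w=c["z_map"].shape;K=np.array(c["camera_matrix"]);jj,ii=np.meshgrid(np.arange(w),np.arange(h))
    d=np.stack([(jj-K[0,2])/K[0,0],(ii-K[1,2])/K[1,1]],-1);u=d
    for _ in range(20): u=d/(1+c["k1"]*(u**2).sum(-1,keepdims=True))
    z=c["z_map"];P=np.stack([u[...,0]*z,-u[...,1]*z,-z],-1);T=np.linalg.inv(c["world_to_cam"])
    return P@T[:3,:3].T+T[:3,3]
E
python3 - <<'E'
from h import *
for n in ["scene","top"]:
    c=env.read_camera(n)
    cv2.imwrite(f"pics/{n}0.png",c["color"][...,::-1])
    for t in ["jar_mid","pot","mug","weight","cabinet","drawer_front","well"]:
        for r in env.recognise(n,t):
            p=p3(c,r["location"]); print(n,t,round(r["score"],2),np.round(r["location"]),None if p is None else np.round(p))
print(env.state())
E
```

```text
scene jar_mid 0.82 [415. 249.] [311. 306.  47.]
scene jar_mid 0.69 [383. 238.] [344. 224.  56.]
scene jar_mid 0.6 [376. 270.] [438. 268.  56.]
scene pot 0.72 [232. 170.] [ 441. -246.   55.]
scene mug 0.73 [289. 228.] [466.   1.  16.]
scene mug 0.56 [342. 343.] [627. 313.   5.]
scene weight 0.61 [169. 198.] [ 627. -319.   31.]
scene cabinet 0.68 [246. 260.] [650.  21.  86.]
scene drawer_front 0.91 [288. 225.] [462.  -5.  20.]
scene well 0.84 [288. 227.] [465.  -2.  17.]
scene well 0.46 [244. 262.] [657.  21.  88.]
top jar_mid 0.88 [157. 235.] [421. 256.  56.]
top jar_mid 0.79 [173. 279.] [331. 220.  56.]
top jar_mid 0.65 [139. 296.] [296. 291.  56.]
top pot 0.66 [396. 235.] [ 420. -245.   63.]
top mug 0.65 [134. 134.] [664. 340.   6.]
top mug 0.5 [276. 201.] [502.   6.  15.]
top weight 0.74 [423. 143.] [ 629. -328.   38.]
top cabinet 0.92 [281. 144.] [611.  -4.  86.]
top drawer_front 0.64 [277. 200.] [503.   4.  15.]
top well 0.91 [279. 199.] [506.   0.  14.]
{'t': 0.8, 'joints': array([ 1.06539870e+00,  4.90880480e-01,  1.55893619e+00, -6.90250299e-06,
        1.09169206e+00, -1.05592684e-01]), 'qvel': array([-1.41263128e-03,  8.29610266e-04,  6.03330263e-05,  2.41392559e-04,
        4.24397848e-04,  1.00129279e-03]), 'tau': array([-4.69160987e-04, -6.12413764e+01, -2.58426493e+01,  6.93379669e-02,
        4.44504688e-02,  6.34560521e-06]), 'eef_pos': array([243.24752519, 575.71603134, 292.26059147]), 'tcp_rot': array([3.14150985e+00, 1.49359913e-05, 2.74179089e+00]), 'ft_force': array([ 0.13120579, -0.32741434,  1.06971992]), 'moment': array([ 0.00139762, -0.00589998, -0.02954491]), 'grip_force': 0.0, 'opening': 0.9983417022313262}
```

```bash
python3 - <<'E'
import cv2,numpy as np
t=cv2.imread("pics/top0.png");
cv2.imwrite("pics/topc.png",cv2.resize(t[100:330,90:450],None,fx=2.2,fy=2.2,interpolation=cv2.INTER_CUBIC))
E
```

```text
(no output)
```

View pics/topc.png

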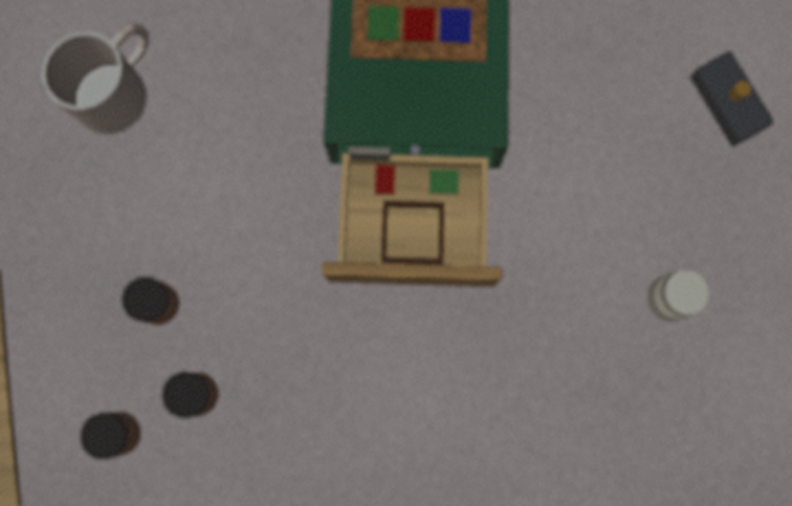

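View pics/scene0.png

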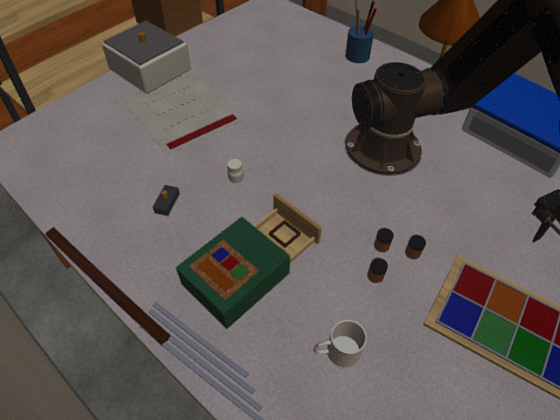

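The crop shows three black-lidded jars at top-image pixels (157,235), (173,279) and (139,296), about 493, 397 and 415 mm from the base. The farthest, (157,235), is the one meant. The scene picture agrees: it is the jar at (376,270). The drawer well is at (279,205). Next I confirm the jar in a crop and measure.

```bash
python3 - <<'E'
from h import *
c=env.read_camera("top");P=cloud(c)
img=c["color"][...,::-1]
cv2.imwrite("pics/jarc.png",cv2.resize(img[205:320,110:210],None,fx=5,fy=5,interpolation=cv2.INTER_CUBIC))
for nm in ["top","scene"]:
    cc=c if nm=="top" else env.read_camera("scene");Q=cloud(cc).reshape(-1,3)
    for g in [(421,256),(331,220),(296,291)]:
        m=(np.abs(Q[:,2]-56)<4)&(np.hypot(Q[:,0]-g[0],Q[:,1]-g[1])<45);q=Q[m]
        (x,y),r=cv2.minEnclosingCircle(q[:,:2].astype(np.float32));print(nm,"jar",x,y,r,len(q),q.mean(0))
    # panel top
    m=(np.abs(Q[:,2]-80)<4)&(Q[:,0]>380)&(Q[:,0]<500)&(abs(Q[:,1])<110);q=Q[m]
    print(nm,"panel",len(q), cv2.minAreaRect(q[:,:2].astype(np.float32)),q.mean(0))
    m=(np.abs(Q[:,2]-86)<3)&(Q[:,0]>500)&(Q[:,0]<900)&(abs(Q[:,1])<150);q=Q[m]
    print(nm,"cab",len(q), cv2.minAreaRect(q[:,:2].astype(np.float32)),q.mean(0))
# well: dark rim pixels
hsv=c["color"].astype(int).sum(-1)
m=(hsv<260)&(P[...,0]>440)&(P[...,0]<540)&(abs(P[...,1])<60)
n,l,s,ce=cv2.connectedComponentsWithStats(m.astype(np.uint8))
for i in range(1,n):
    if s[i,4]>15:
        pp=np.argwhere(l==i)[:,::-1].astype(np.float32);W=np.array([p3(c,p,26)[:2] for p in pp],np.float32)
        print(s[i],cv2.minAreaRect(W),(W.max(0)+W.min(0))/2)
E
```

```text
top jar 422.09783935546875 261.5942687988281 21.776363372802734 318 [421.21827692 261.24097278  56.38369359]
top jar 331.01922607421875 218.93624877929688 22.03194236755371 345 [330.66778165 218.4963176   56.45770363]
top jar 291.7124328613281 295.0041198730469 21.926311492919922 351 [292.08803878 294.38289111  56.33627266]
top panel 488 ((444.51470947265625, 6.089752197265625), (165.7196807861328, 12.300567626953125), 88.00889587402344) [444.27090571   5.76224176  80.33310473]
top cab 5889 ((673.9763793945312, -1.947418212890625), (177.17742919921875, 221.8320770263672), 88.04854583740234) [659.98546856  -1.15404788  86.66828309]
scene jar 421.1233825683594 263.1786193847656 23.490070343017578 206 [422.01155126 263.40985782  56.36821564]
scene jar 331.6642150878906 220.45071411132812 23.015552520751953 168 [332.25765467 221.90724021  55.17560212]
scene jar 291.8165588378906 299.1431579589844 23.21295738220215 179 [292.16108596 298.55540782  56.39344487]
scene panel 225 ((445.5115051269531, 9.602302551269531), (167.86988830566406, 15.653935432434082), 87.64036560058594) [445.49197097  11.54107849  79.05498891]
scene cab 4086 ((673.67041015625, -0.375885009765625), (179.59559631347656, 220.77842712402344), 87.51618957519531) [672.82042347   4.5218579   86.10145258]
[260 184  10   5  44] ((533.1419067382812, 31.78583335876465), (19.89883804321289, 9.041193962097168), 89.85066223144531) [533.1448   31.77935]
[285 184  13   4  51] ((534.1319580078125, -26.791166305541992), (26.59934425354004, 6.791072368621826), 89.87982177734375) [534.13135  -26.791168]
[263 191  32  31 358] ((488.46966552734375, 1.2088623046875), (67.54468536376953, 66.63148498535156), 89.85384368896484) [488.46423     1.2544289]
[251 224   9   5  25] ((444.0477294921875, 52.579254150390625), (18.35477066040039, 7.687031269073486), 78.47786712646484) [444.42392  52.28109]
```

View pics/jarc.png

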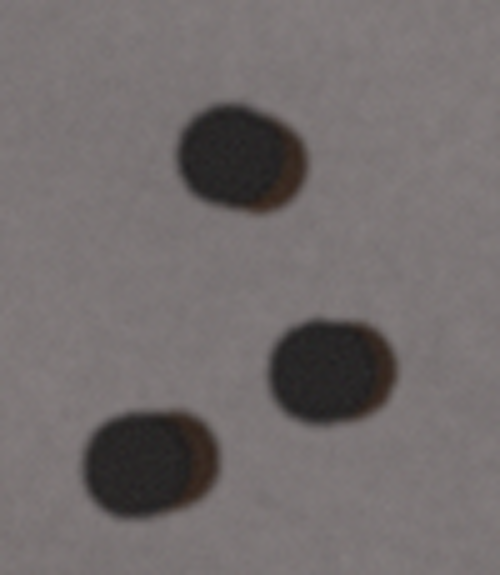

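The enlarged crop shows three identical jars. The one meant is the top one at crop (240,155), near the drawer, measured at (422,262). I'll move above it and align the tool with the drawer, which is yawed −2°.

Request:
jog_arm(
  motion=[
    [0, 0, 0, -36, -27.5, 0, 90],
    [0, 0, 0, -36, -27.5, 0, 90],
    [0, 0, 0, -36, -27.5, 0, 90],
    [0, 0, 0, -36, -27.5, 0, 90],
    [0, 0, 0, -36, -27.5, 0, 90],
    [0, 0, 0, -36, -27.5, 0, 90],
    [0, 0, 0, -36, -27.5, 0, 90],
    [0, 0, 0, -35, -27, 0, 90],
    [0, 0, -10.5, 0, 0, 0, 90],
    [0, 0, -10.4, 0, 0, 0, 90],
  ],
)

```text
t: 2.15
eef_pos: [422.5, 261.2, 292.4]
tcp_rot: [3.141, 0.0, 3.111]
ft_force: [0.7, 0.5, 0.3]
opening: 0.947
grip_force: 0.0
```

Request:
jog_arm(
  motion=[
    [0, 0, 0, 0, 0, 0, 90],
    [0, 0, 0, 0, 0, 0, 90],
  ],
)

```text
t: 2.4
eef_pos: [422.1, 261.9, 292.3]
tcp_rot: [3.141, 0.0, 3.103]
ft_force: [-0.3, 0.6, 0.5]
opening: 0.946
grip_force: 0.0
```

```bash
python3 - <<'E'
from h import *
c=env.read_camera("wrist");Q=cloud(c).reshape(-1,3)
cv2.imwrite("pics/w1.png",c["color"][...,::-1])
s=env.state();print(s["eef_pos"],s["tcp_rot"],s["ft_force"],s["t"])
for r in env.recognise("wrist","jar_mid"):print(r,p3(c,r["location"]))
m=(np.abs(Q[:,2]-56)<5)&(np.hypot(Q[:,0]-422,Q[:,1]-262)<40);q=Q[m]
print(len(q),cv2.minEnclosingCircle(q[:,:2].astype(np.float32)) if len(q) else 0)
E
```

```text
[422.1094652  261.94306259 292.27333385] [3.14147606e+00 7.21828539e-05 3.10347486e+00] [0.81726361 0.03283489 0.45109168] 2.45
{'location': [312.2, 63.4], 'score': 0.93} [298.64578502 295.42114907  56.5811303 ]
{'location': [281.0, 194.8], 'score': 0.74} [424.26106882 261.09711337  55.73797947]
{'location': [235.2, 105.5], 'score': 0.63} [333.80160218 220.03427503  55.94149852]
1360 ((424.6069030761719, 260.56927490234375), 21.910741806030273)
```

View pics/w1.png

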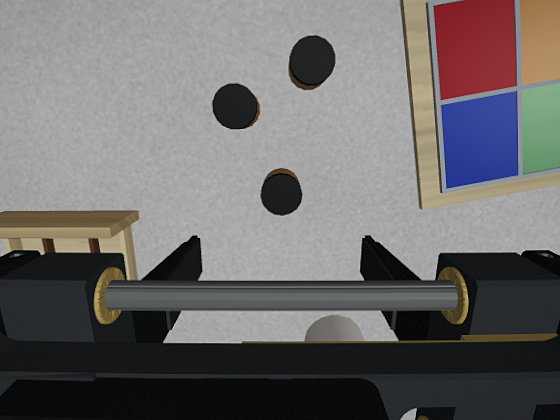

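The wrist picture shows the jar's lid at (281,195), centred between the fingers, with the two look-alikes at (235,105) and (312,63) well clear. I'll descend and grip.

Request:
jog_arm(
  motion=[
    [0, 0, 0, -1.5, 0, 35, 90],
    [0, 0, 0, 0, 0, 40, 90],
    [0, 0, 0, 0, 0, 40, 90],
    [0, 0, 0, 0, 0, 40, 90],
    [0, 0, 0, 0, 0, 28, 90],
    [0, 0, 0, 0, 0, 10, 90],
    [0, 0, 0, 0, 0, 0, 80],
    [0, 0, 0, 0, 0, 0, 36],
    [0, 0, 0, 0, 0, 0, 36],
    [0, 0, 0, 0, 0, 0, 36],
  ],
)

```text
t: 3.75
eef_pos: [423.9, 261.9, 99.8]
tcp_rot: [3.141, 0.001, 3.107]
ft_force: [-0.4, 0.5, -0.3]
opening: 0.583
grip_force: 0.0
```

Request:
jog_arm(
  motion=[
    [0, 0, 0, 0, 0, 0, 36],
    [0, 0, 0, 0, 0, 0, 36],
  ],
)

```text
t: 4.0
eef_pos: [423.8, 261.8, 99.5]
tcp_rot: [3.141, 0.0, 3.107]
ft_force: [-0.3, 0.3, 4.6]
opening: 0.458
grip_force: 30.0
```

Request:
jog_arm(
  motion=[
    [0, 0, 0, 0, 0, -20, 36],
    [0, 0, 0, 0, 0, -40, 36],
    [0, 0, 0, 0, 0, -40, 36],
    [0, 0, 0, 0, 0, -20, 36],
    [0, 0, 0, -20, -30, 0, 36],
    [0, 0, 0, -30, -45, 0, 36],
    [0, 0, 0, -30, -45, 0, 36],
    [0, 0, 0, -21, -28, 0, 36],
    [0, 0, 0, 0, 0, 0, 36],
    [0, 0, 0, 0, 0, 0, 36],
  ],
)

```text
t: 5.25
eef_pos: [518.9, 110.6, 219.0]
tcp_rot: [3.142, -0.001, 3.106]
ft_force: [1.0, 0.2, -1.4]
opening: 0.457
grip_force: 30.0
```

```bash
python3 - <<'E'
from h import *
c=env.read_camera("wrist");P=cloud(c);Q=P.reshape(-1,3)
cv2.imwrite("pics/w2.png",c["color"][...,::-1])
s=env.state();print(s["eef_pos"],s["ft_force"],s["t"],s["opening"])
for r in env.recognise("wrist","well"):print(r,p3(c,r["location"]))
m=(np.abs(Q[:,2]-80)<4)&(Q[:,0]>400)&(Q[:,0]<480)&(abs(Q[:,1])<110);q=Q[m]
if len(q): print("panel",len(q), cv2.minAreaRect(q[:,:2].astype(np.float32)))
m=(c["color"].astype(int).sum(-1)<260)&(P[...,0]>440)&(P[...,0]<540)&(abs(P[...,1])<60)&(abs(P[...,2]-20)<12)
n,l,st,ce=cv2.connectedComponentsWithStats(m.astype(np.uint8))
for i in range(1,n):
    if st[i,4]>40:
        pp=np.argwhere(l==i)[:,::-1].astype(np.float32);W=np.array([p3(c,p,26)[:2] for p in pp],np.float32)
        print(st[i],cv2.minAreaRect(W))
E
```

```text
[518.78126427 110.99304606 219.06958515] [ 0.91935211 -0.23986955 -1.47256435] 5.3 0.4593707733872508
{'location': [155.3, 183.0], 'score': 0.57} [498.59502578  -6.94560317  14.1137311 ]
panel 3986 ((447.99951171875, 4.743736267089844), (167.7732696533203, 11.915820121765137), 88.19522857666016)
[ 124  144   76   70 1986] ((493.73809814453125, 4.659002304077148), (64.25965118408203, 62.16078567504883), 88.00416564941406)
[190 219  21   7 137] ((534.4987182617188, 34.50199508666992), (18.90448570251465, 5.783242225646973), 88.0197525024414)
```

View pics/w2.png

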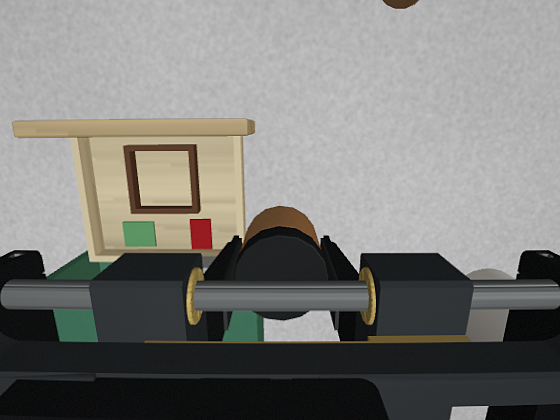

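The picture shows the well rim at (161,179), the held jar at (285,260) and the drawer panel along row 128. From wrist and top the well centre is about (492,4). I'll go above it and check.

Request:
jog_arm(
  motion=[
    [0, 0, 0, 5, -25, 0, 36],
    [0, 0, 0, 7, -35, 0, 36],
    [0, 0, 0, 7, -30, 0, 36],
    [0, 0, 0, 4, -17.5, 0, 36],
    [0, 0, 0, 0, 0, 25, 36],
    [0, 0, 0, 0, 0, 30, 36],
    [0, 0, 0, 0, 0, 20, 36],
    [0, 0, 0, 0, 0, 0, 36],
    [0, 0, 0, 0, 0, 0, 36],
  ],
)

```text
t: 6.48
eef_pos: [493.0, 4.1, 144.9]
tcp_rot: [3.142, 0.001, 3.107]
ft_force: [0.3, 0.4, -1.3]
opening: 0.461
grip_force: 30.0
```

```bash
python3 - <<'E'
from h import *
s=env.state();print(s["eef_pos"],s["ft_force"],s["t"],s["opening"])
cs={}
for nm in ["wrist","top"]:
    c=env.read_camera(nm);P=cloud(c);Q=P.reshape(-1,3);cs[nm]=c["color"][...,::-1]
    zl=s["eef_pos"][2]-99.5+56
    col=c["color"].reshape(-1,3).astype(int).sum(1)
    m=(np.abs(Q[:,2]-zl)<4)&(np.hypot(Q[:,0]-492,Q[:,1]-4)<24);q=Q[m]
    print(nm,"lid",zl,len(q), cv2.minEnclosingCircle(q[:,:2].astype(np.float32)) if len(q) else 0, q.min(0) if len(q) else 0)
    m=(np.abs(Q[:,2]-80)<4)&(Q[:,0]>400)&(Q[:,0]<480)&(abs(Q[:,1])<110);q=Q[m]
    if len(q): print("panel",len(q), cv2.minAreaRect(q[:,:2].astype(np.float32)))
cv2.imwrite("pics/w3.png",cs["wrist"])
E
```

```text
[492.98024085   4.06937092 144.88496394] [ 0.34695623  0.40764617 -1.34862738] 6.475 0.4609290108858333
wrist lid 101.38496393563506 4141 ((491.9399108886719, 4.0183796882629395), 23.941566467285156) [471.59820049 -18.95592368  97.39754378]
panel 8547 ((461.1689147949219, 4.579002380371094), (167.27125549316406, 38.3842658996582), 88.07069396972656)
top lid 101.38496393563506 0 0 0
```

View pics/w3.png

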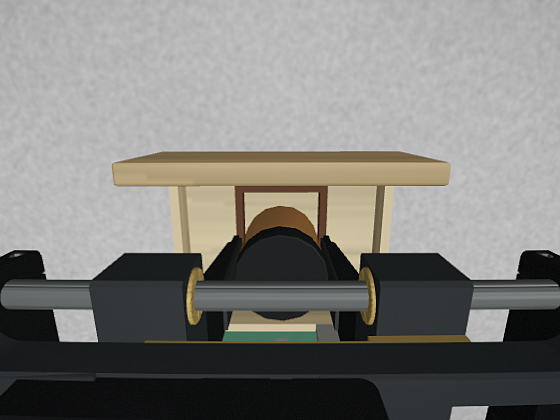

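Jar and rim are laterally aligned (columns 282 and 281.5), and in x the jar sits 45.6 mm behind the panel centre against the nominal 46. I'll lower it.

Request:
jog_arm(
  motion=[
    [0, 0, 0, 0, 0, 8, 36],
    [0, 0, 0, 0, 0, 8, 36],
    [0, 0, 0, 0, 0, 6, 36],
    [0, 0, 0, 0, 0, 4, 36],
    [0, 0, 0, 0, 0, 2.5, 36],
    [0, 0, 0, 0, 0, 1.5, 36],
    [0, 0, 0, 0, 0, 0, 36],
    [0, 0, 0, 0, 0, 0, 36],
  ],
)

```text
t: 7.58
eef_pos: [492.7, 3.7, 114.3]
tcp_rot: [3.142, 0.0, 3.107]
ft_force: [-0.5, 0.8, -1.7]
opening: 0.457
grip_force: 30.0
```

Request:
jog_arm(
  motion=[
    [0, 0, 0, 0, 0, 0.7, 36],
    [0, 0, 0, 0, 0, 0.5, 36],
    [0, 0, 0, 0, 0, 0, 36],
  ],
)

```text
t: 7.95
eef_pos: [492.9, 3.7, 113.4]
tcp_rot: [3.142, 0.001, 3.107]
ft_force: [0.4, 0.2, 4.6]
opening: 0.457
grip_force: 30.0
```

Contact came at the expected height. Release and raise.

Request:
jog_arm(
  motion=[
    [0, 0, 0, 0, 0, 0, 52],
    [0, 0, 0, 0, 0, 0, 60],
    [0, 0, 0, 0, 0, 0, 70],
    [0, 0, 0, 0, 0, -10, 70],
    [0, 0, 0, 0, 0, -30, 70],
    [0, 0, 0, 0, 0, -45, 70],
    [0, 0, 0, 0, 0, -45, 70],
    [0, 0, 0, 0, 0, 0, 70],
  ],
)

```text
t: 8.95
eef_pos: [493.4, 3.7, 246.4]
tcp_rot: [-3.141, 0.006, 3.107]
ft_force: [-1.0, -0.6, -0.2]
opening: 0.737
grip_force: 0.0
```

```bash
python3 - <<'E'
from h import *
s=env.state();print(s["eef_pos"],s["ft_force"],s["t"],s["opening"])
c=env.read_camera("wrist");Q=cloud(c).reshape(-1,3)
cv2.imwrite("pics/w4.png",c["color"][...,::-1])
m=(np.abs(Q[:,2]-70)<5)&(np.hypot(Q[:,0]-493,Q[:,1]-4)<32);q=Q[m]
print("lid",len(q), cv2.minEnclosingCircle(q[:,:2].astype(np.float32)),q.mean(0))
m=(np.abs(Q[:,2]-80)<4)&(Q[:,0]>400)&(Q[:,0]<462)&(abs(Q[:,1])<110);q=Q[m]
print("panel",len(q), cv2.minAreaRect(q[:,:2].astype(np.float32)))
E
```

```text
[493.37523356   3.66168384 246.40438905] [-1.02873303 -0.61744283 -0.22257503] 8.95 0.736913309565064
lid 1974 ((493.8503723144531, 2.510242462158203), 22.02338218688965) [492.98837837   2.46190831  70.01168815]
panel 3274 ((448.423583984375, 5.012580871582031), (167.42581176757812, 12.122588157653809), 88.08141326904297)
```

View pics/w4.png

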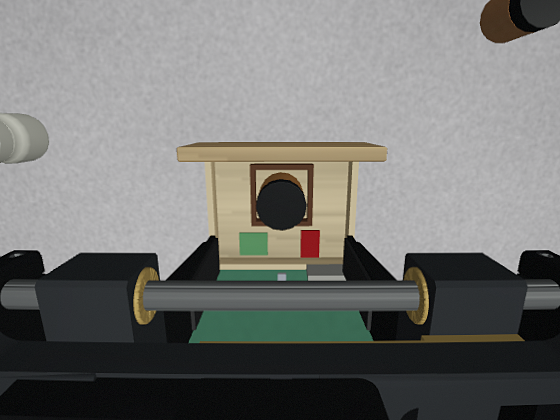

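The lid is at (281,205), level at z = 70, inside the dark rim: the jar stands in its well. Now I'll move in front of the panel with fingers shut.

Request:
jog_arm(
  motion=[
    [0, 0, 0, 20, 0, 0, 0],
    [0, 0, 0, 30, 0, 0, 0],
    [0, 0, 0, 31, 0, 0, 0],
    [0, 0, 0, 0, 0, 0, 0],
    [0, 0, 0, 0, 0, 30, 0],
    [0, 0, 0, 0, 0, 45, 0],
    [0, 0, 0, 0, 0, 40, 0],
    [0, 0, 0, 0, 0, 23, 0],
    [0, 0, 0, 0, 0, 0, 0],
    [0, 0, 0, 0, 0, 0, 0],
  ],
)

```text
t: 10.25
eef_pos: [412.2, 6.5, 105.3]
tcp_rot: [3.142, 0.0, 3.107]
ft_force: [0.8, -1.0, 0.7]
opening: 0.002
grip_force: 0.0
```

Request:
jog_arm(
  motion=[
    [0, 0, 0, -5, 0, 0, 0],
    [0, 0, 0, -5, 0, 0, 0],
    [0, 0, 0, -4, 0, 0, 0],
    [0, 0, 0, -2, 0, 0, 0],
    [0, 0, 0, -2, 0, 0, 0],
    [0, 0, 0, -2, 0, 0, 0],
    [0, 0, 0, -2, 0, 0, 0],
    [0, 0, 0, -3, 0, 0, 0],
    [0, 0, 0, -3, 0, 0, 0],
    [0, 0, 0, -3, 0, 0, 0],
  ],
)

```text
t: 11.5
eef_pos: [442.9, 5.5, 105.0]
tcp_rot: [3.141, -0.0, 3.107]
ft_force: [-1.4, 0.4, 0.8]
opening: 0.007
grip_force: 0.5
```

Request:
jog_arm(
  motion=[
    [0, 0, 0, -3, 0, 0, 0],
    [0, 0, 0, -4, 0, 0, 0],
    [0, 0, 0, -4, 0, 0, 0],
    [0, 0, 0, -4, 0, 0, 0],
    [0, 0, 0, -4, 0, 0, 0],
    [0, 0, 0, -4, 0, 0, 0],
    [0, 0, 0, -4, 0, 0, 0],
    [0, 0, 0, -4, 0, 0, 0],
    [0, 0, 0, -3, 0, 0, 0],
    [0, 0, 0, -2, 0, 0, 0],
  ],
)

```text
t: 12.75
eef_pos: [478.5, 4.2, 105.0]
tcp_rot: [3.141, -0.001, 3.107]
ft_force: [-3.8, 0.4, 1.6]
opening: 0.002
grip_force: 1.9
```

Request:
jog_arm(
  motion=[
    [0, 0, 0, -2, 0, 0, 0],
    [0, 0, 0, -2, 0, 0, 0],
    [0, 0, 0, -2, 0, 0, 0],
    [0, 0, 0, -2, 0, 0, 0],
    [0, 0, 0, -2, 0, 0, 0],
    [0, 0, 0, -2, 0, 0, 0],
  ],
)

```text
t: 13.5
eef_pos: [490.7, 3.8, 105.0]
tcp_rot: [3.141, -0.0, 3.107]
ft_force: [-4.8, -0.9, 2.5]
opening: 0.002
grip_force: 2.6
```

Request:
jog_arm(
  motion=[
    [0, 0, 0, -1.5, 0, 0, 0],
    [0, 0, 0, -1.5, 0, 0, 0],
    [0, 0, 0, -1.5, 0, 0, 0],
    [0, 0, 0, -1.5, 0, 0, 0],
    [0, 0, 0, -1, 0, 0, 0],
    [0, 0, 0, -1, 0, 0, 0],
  ],
)

```text
t: 14.25
eef_pos: [498.6, 3.5, 105.0]
tcp_rot: [3.141, -0.001, 3.107]
ft_force: [-6.1, 0.0, 3.0]
opening: 0.005
grip_force: 2.9
```

Request:
jog_arm(
  motion=[
    [0, 0, 0, -1.5, 0, 0, 0],
    [0, 0, 0, -1.5, 0, 0, 0],
    [0, 0, 0, -1.5, 0, 0, 0],
    [0, 0, 0, -1, 0, 0, 0],
    [0, 0, 0, -1, 0, 0, 0],
    [0, 0, 0, -1, 0, 0, 0],
  ],
)

```text
t: 15.0
eef_pos: [505.9, 3.3, 105.0]
tcp_rot: [3.141, -0.001, 3.107]
ft_force: [-6.6, 0.1, 4.5]
opening: 0.007
grip_force: 3.5
```

Request:
jog_arm(
  motion=[
    [0, 0, 0, -1, 0, 0, 0],
    [0, 0, 0, -1, 0, 0, 0],
    [0, 0, 0, -1, 0, 0, 0],
    [0, 0, 0, -0.7, 0, 0, 0],
  ],
)

```text
t: 15.5
eef_pos: [509.5, 3.2, 105.0]
tcp_rot: [3.141, -0.001, 3.107]
ft_force: [-7.3, -0.3, 5.0]
opening: 0.002
grip_force: 3.7
```

Request:
jog_arm(
  motion=[
    [0, 0, 0, -0.7, 0, 0, 0],
    [0, 0, 0, -0.7, 0, 0, 0],
    [0, 0, 0, -0.5, 0, 0, 0],
  ],
)

```text
t: 15.88
eef_pos: [511.4, 3.1, 105.0]
tcp_rot: [3.141, -0.001, 3.107]
ft_force: [-7.3, -0.1, 4.1]
opening: 0.002
grip_force: 3.7
```

Request:
jog_arm(
  motion=[
    [0, 0, 0, -0.6, 0, 0, 0],
    [0, 0, 0, -0.6, 0, 0, 0],
    [0, 0, 0, -0.6, 0, 0, 0],
  ],
)

```text
t: 16.25
eef_pos: [513.1, 3.1, 105.0]
tcp_rot: [3.141, -0.001, 3.107]
ft_force: [-7.8, 0.3, 4.6]
opening: 0.006
grip_force: 3.9
```

Request:
jog_arm(
  motion=[
    [0, 0, 0, -0.5, 0, 0, 0],
    [0, 0, 0, -0.5, 0, 0, 0],
  ],
)

```text
t: 16.5
eef_pos: [514.1, 3.0, 105.0]
tcp_rot: [3.141, -0.001, 3.107]
ft_force: [-7.6, 0.2, 5.3]
opening: 0.003
grip_force: 3.9
```

Request:
jog_arm(
  motion=[
    [0, 0, 0, -0.5, 0, 0, 0],
    [0, 0, 0, -0.5, 0, 0, 0],
  ],
)

```text
t: 16.75
eef_pos: [515.1, 3.0, 105.0]
tcp_rot: [3.141, -0.001, 3.107]
ft_force: [-7.9, -0.1, 4.8]
opening: 0.006
grip_force: 4.0
```

Request:
jog_arm(
  motion=[
    [0, 0, 0, -0.5, 0, 0, 0],
    [0, 0, 0, -0.5, 0, 0, 0],
  ],
)

```text
t: 17.0
eef_pos: [516.1, 3.0, 105.0]
tcp_rot: [3.141, -0.002, 3.107]
ft_force: [-7.4, 0.2, 4.5]
opening: 0.003
grip_force: 4.0
```

Request:
jog_arm(
  motion=[
    [0, 0, 0, -0.5, 0, 0, 0],
    [0, 0, 0, -0.5, 0, 0, 0],
  ],
)

```text
t: 17.25
eef_pos: [517.1, 2.9, 105.0]
tcp_rot: [3.141, -0.001, 3.107]
ft_force: [-8.6, -0.1, 5.0]
opening: 0.003
grip_force: 4.0
```

Request:
jog_arm(
  motion=[
    [0, 0, 0, -0.4, 0, 0, 0],
  ],
)

```text
t: 17.38
eef_pos: [517.4, 2.9, 105.0]
tcp_rot: [3.141, -0.002, 3.107]
ft_force: [-8.4, 1.2, 4.9]
opening: 0.006
grip_force: 4.0
```

Request:
jog_arm(
  motion=[
    [0, 0, 0, -0.4, 0, 0, 0],
    [0, 0, 0, -0.3, 0, 0, 0],
  ],
)

```text
t: 17.62
eef_pos: [518.2, 2.9, 105.0]
tcp_rot: [3.141, -0.001, 3.107]
ft_force: [-7.5, -0.6, 5.1]
opening: 0.002
grip_force: 4.0
```

Request:
jog_arm(
  motion=[
    [0, 0, 0, -0.4, 0, 0, 0],
    [0, 0, 0, -0.3, 0, 0, 0],
  ],
)

```text
t: 17.88
eef_pos: [518.8, 2.8, 105.0]
tcp_rot: [3.141, -0.002, 3.107]
ft_force: [-7.5, 0.1, 5.4]
opening: 0.006
grip_force: 4.0
```

Request:
jog_arm(
  motion=[
    [0, 0, 0, -0.4, 0, 0, 0],
    [0, 0, 0, -0.4, 0, 0, 0],
  ],
)

```text
t: 18.12
eef_pos: [519.7, 2.8, 105.0]
tcp_rot: [3.141, -0.001, 3.107]
ft_force: [-9.3, 0.0, 5.0]
opening: 0.008
grip_force: 4.0
```

Request:
jog_arm(
  motion=[
    [0, 0, 0, -0.3, 0, 0, 0],
    [0, 0, 0, -0.3, 0, 0, 0],
  ],
)

```text
t: 18.38
eef_pos: [520.2, 2.8, 105.0]
tcp_rot: [3.141, -0.001, 3.107]
ft_force: [-7.4, 0.2, 4.6]
opening: 0.005
grip_force: 4.0
```

Request:
jog_arm(
  motion=[
    [0, 0, 0, -0.4, 0, 0, 0],
    [0, 0, 0, -0.4, 0, 0, 0],
  ],
)

```text
t: 18.62
eef_pos: [521.0, 2.8, 105.0]
tcp_rot: [3.141, -0.002, 3.107]
ft_force: [-8.0, 0.0, 6.1]
opening: 0.003
grip_force: 4.2
```

Request:
jog_arm(
  motion=[
    [0, 0, 0, -0.4, 0, 0, 0],
    [0, 0, 0, -0.4, 0, 0, 0],
  ],
)

```text
t: 18.88
eef_pos: [521.8, 2.7, 105.0]
tcp_rot: [3.141, -0.002, 3.107]
ft_force: [-9.3, 0.2, 4.2]
opening: 0.006
grip_force: 4.2
```

Request:
jog_arm(
  motion=[
    [0, 0, 0, -0.4, 0, 0, 0],
    [0, 0, 0, -0.3, 0, 0, 0],
  ],
)

```text
t: 19.12
eef_pos: [522.5, 2.7, 105.0]
tcp_rot: [3.141, -0.002, 3.107]
ft_force: [-8.2, -0.2, 5.3]
opening: 0.006
grip_force: 4.3
```

Request:
jog_arm(
  motion=[
    [0, 0, 0, -0.4, 0, 0, 0],
    [0, 0, 0, -0.4, 0, 0, 0],
  ],
)

```text
t: 19.38
eef_pos: [523.2, 2.7, 105.0]
tcp_rot: [3.141, -0.002, 3.107]
ft_force: [-8.9, 0.2, 5.7]
opening: 0.004
grip_force: 4.5
```

Request:
jog_arm(
  motion=[
    [0, 0, 0, -0.4, 0, 0, 0],
    [0, 0, 0, -0.4, 0, 0, 0],
  ],
)

```text
t: 19.62
eef_pos: [523.7, 2.7, 105.0]
tcp_rot: [3.141, -0.003, 3.107]
ft_force: [-10.8, 0.4, 6.3]
opening: 0.005
grip_force: 5.5
```

Request:
jog_arm(
  motion=[
    [0, 0, 0, -0.2, 0, 0, 0],
    [0, 0, 0, 0, 0, 0, 0],
  ],
)

```text
t: 19.88
eef_pos: [523.8, 2.7, 105.0]
tcp_rot: [3.141, -0.003, 3.107]
ft_force: [-10.9, -0.5, 7.1]
opening: 0.0
grip_force: 5.5
```

Request:
jog_arm(
  motion=[
    [0, 0, 0, -0.4, 0, 0, 0],
    [0, 0, 0, 0, 0, 0, 0],
  ],
)

```text
t: 20.12
eef_pos: [524.0, 2.7, 105.0]
tcp_rot: [3.141, -0.003, 3.107]
ft_force: [-12.1, 0.1, 7.5]
opening: 0.003
grip_force: 5.9
```

Request:
jog_arm(
  motion=[
    [0, 0, 0, -0.4, 0, 0, 0],
    [0, 0, 0, -0.4, 0, 0, 0],
    [0, 0, 0, 0, 0, 0, 0],
  ],
)

```text
t: 20.5
eef_pos: [524.5, 2.7, 105.0]
tcp_rot: [3.141, -0.004, 3.107]
ft_force: [-14.7, 0.1, 9.3]
opening: 0.004
grip_force: 7.0
```

14.7 N against the stop. Let go quickly.

Request:
jog_arm(
  motion=[
    [0, 0, 0, 40, 0, 0, 0],
    [0, 0, 0, 40, 0, 0, 0],
    [0, 0, 0, 20, 0, 0, 0],
    [0, 0, 0, 0, 0, 0, 0],
    [0, 0, 0, 0, 0, -40, 0],
    [0, 0, 0, 0, 0, -50, 0],
    [0, 0, 0, 0, 0, -50, 0],
    [0, 0, 0, -20, 0, 0, 0],
    [0, 0, 0, -20, 0, 0, 0],
    [0, 0, 0, 0, 0, 0, 0],
  ],
)

```text
t: 21.75
eef_pos: [468.1, 4.5, 245.4]
tcp_rot: [-3.141, 0.002, 3.107]
ft_force: [-0.1, 0.7, -0.4]
opening: 0.001
grip_force: 0.0
```

```bash
python3 - <<'E'
from h import *
s=env.state();print(s["eef_pos"],s["ft_force"],s["t"])
for nm in ["wrist","scene","top"]:
    c=env.read_camera(nm);Q=cloud(c).reshape(-1,3)
    cv2.imwrite(f"pics/{nm}5.png",c["color"][...,::-1])
    m=(np.abs(Q[:,2]-79)<3.5)&(Q[:,0]>420)&(Q[:,0]<556)&(abs(Q[:,1])<100);q=Q[m]
    if len(q): print(nm,"panel",len(q), cv2.minAreaRect(q[:,:2].astype(np.float32)),np.median(q,0))
    m=(np.abs(Q[:,2]-70)<4)&(Q[:,0]>470)&(Q[:,0]<600)&(abs(Q[:,1])<40);q=Q[m]
    if len(q): print(nm,"lid",len(q),q.mean(0),q.min(0),q.max(0))
a=cv2.imread("pics/scene5.png")[170:330,160:340];b=cv2.imread("pics/wrist5.png")
cv2.imwrite("pics/both5.png",np.hstack([cv2.resize(a,(390,346)),cv2.resize(b,(410,346))]))
E
```

```text
[468.06014083   4.45683741 245.35899531] [-0.06159315  0.67101213 -0.35531221] 21.75
scene panel 248 ((532.3618774414062, 5.836082458496094), (166.03810119628906, 14.030922889709473), 87.93256378173828) [532.47657394   8.96600053  79.00114641]
scene lid 45 [536.40809035  -0.59643572  70.28979915] [522.35090611 -37.84792638  66.13978969] [539.17786067  39.93984342  73.96654251]
```

View pics/both5.png

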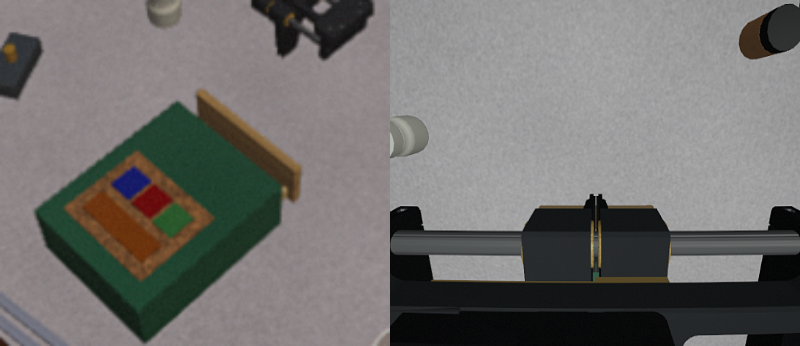

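The scene crop shows the panel close to the unit, about 19 mm out, so the catch holds. The jar is out of view inside, so I'll check the gap from above.

Request:
jog_arm(
  motion=[
    [0, 0, 0, -30, 0, 0, 90],
    [0, 0, 0, -40, 0, 0, 90],
    [0, 0, 0, -30, 0, 0, 90],
    [0, 0, 0, 0, 0, 0, 90],
    [0, 0, 0, 0, 0, 0, 90],
    [0, 0, 0, 0, 0, 0, 90],
  ],
)

```text
t: 22.65
eef_pos: [565.2, 1.2, 245.2]
tcp_rot: [3.141, -0.0, 3.107]
ft_force: [0.3, 0.6, 0.1]
opening: 0.58
grip_force: 0.0
```

```bash
python3 - <<'E'
from h import *
c=env.read_camera("wrist");P=cloud(c);Q=P.reshape(-1,3)
m=(np.abs(Q[:,2]-80)<2.5)&(Q[:,0]>500)&(Q[:,0]<556)&(abs(Q[:,1])<100);q=Q[m];print("panel",cv2.minAreaRect(q[:,:2].astype(np.float32)))
m=(np.abs(Q[:,2]-70)<2.5)&(Q[:,0]>545)&(Q[:,0]<600)&(abs(Q[:,1])<40);q=Q[m];print("lid",len(q),q.mean(0),q.min(0),q.max(0))
cv2.imwrite("pics/w6.png",cv2.resize(c["color"][100:270,170:400,::-1],None,fx=3,fy=3))
print(env.state()["t"])
E
```

```text
panel ((535.2462768554688, 1.8108139038085938), (167.5584716796875, 11.787455558776855), 87.99224853515625)
lid 393 [5.65979874e+02 2.01647562e-02 6.99188356e+01] [559.93613027 -17.64384537  67.50283118] [571.12918076  18.36302541  71.93281027]
22.7
```

View pics/w6.png

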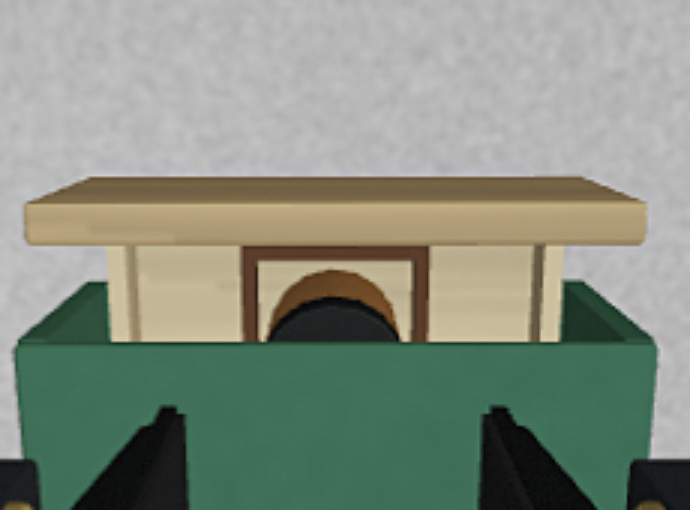

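The jar's lid shows at crop (335,320), level at z = 70 inside the rim, and the drawer is held. I'm handing in.

```bash
python3 -c "
from cell import env
print(env.job_done())"
```

```text
the job is handed in; nothing more can be done
None
```

The amber jar stands upright in the drawer's well, and the drawer is held by its catch about 19 mm out after a 14.7 N press; I handed the job in at about 23 s, and its result was not reported back.

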